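# Rewind a component-tape cassette and unload it

## Robot

A 7-joint arm with a two-finger parallel gripper is mounted at the origin on the work surface. World frame = base frame: x ahead of the robot, y to its left, z up, the work surface at z = 0. Lengths are in mm, angles in rad, forces in N, time in s.
With the tool pointing down it reaches from about 400 to 850 mm from the base axis. Payload 4.5 kg.
Tool frame: the origin (TCP) lies midway between the tips of the shut fingers; the grasp point (between the pads) lies bot.hold_point_z behind it (bot.hold_point_z is the distance from the TCP to the grasp point, in mm); z points along the fingers, y is the direction in which the jaws open and shut (so a half turn about z gives the same grasp; the last joint's range is limited). The gripper opens to 88 mm and grips with 3 to 60 N. Pads are 18 mm wide; open, the fingers measure 123 mm over their backs; the gripper's body (75 mm by 187 mm) begins 45 mm behind the grasp point.
Start: joints at [0.034, 0.689, -0.195, 1.565, 0.157, 0.902, -0.215], TCP at [625.025, 0.026, 207.943] pointing down, gripper open.
Joint ranges: [-3.01, 3.01], [-0.46, 2.08], [-1.47, 1.51], [0.13, 2.56], [-1, 4.14], [0.04, 2.09], [-2.66, 2.66]. Speed limits (rad/s): [2.57, 2.57, 3.14, 3.14, 3.14, 3.14, 3.14].

## Interface

Orientations are given as a rotation vector (axis times angle).
In Python, from bench import readout, optics, bot, spotter gives the robot as it stands.
- The arm moves only by the shell command python3 -m crank 'ROWS' [FORCE]. ROWS is JSON, a list of rows, each an object of numbers: "x", "y", "z": the shift along the tool's x, y, z in m; "rx", "ry", "rz": the turn, a rotation vector about the tool's x, y, z in degrees; "gripper": the opening, from 0 (shut) to 1 (fully open). A call has 1 to 12 rows; each row is the pose to reach, as a shift and turn from the pose commanded when the call began, along the tool's axes at that moment; what a row does not reach only later rows make up. A row lasts 1/8 s, in which the tool goes at most 62.5 mm and 10.7 degrees, less where a joint would pass 70% of its speed; a pose out of reach is approached as far as the arm can. A call with a gripper value outside its range is refused whole. The fingers move at their own pace and stop on an object; FORCE is the grip in N (left out, the last holds). Time passes only in rows, so rows that repeat a pose let the fingers close. It gives the time, the measured TCP pose, the force and the opening at its end, in the units of the state.
- readout.get_obs(): the state, without advancing time (a new reading comes with each control period).
- optics.capture(name): name is "scene" or "side" or "wrist"; returns a dict with "image" (420x560x3 uint8, red, green, blue), "camera_matrix" (3x3 intrinsics, pixels), "R" (3x3) and "t" (3): a world point X has camera coordinates R X + t; the wrist camera has in their place "tool_from_camera" (4x4, takes a point from camera to tool coordinates, whose origin is the TCP and whose axes are the flange's). Camera axes: x right, y down, z forward; pixel columns grow to the right and rows downward; lengths in mm; the calibration is good to about 2 mm. A picture is of the moment at which its call begins: read the wrist's pose just before it. There is no depth.
- bot.hand_in(): hands the job in, once; it reports no verdict.
Trained networks look in a picture, given as the dict that the camera call returned (one of the last four; its "shot" number tells which), for a name from the list of things; names that differ only in an ending like _2 or _b are one class to them, and where a whole thing is asked for, a point or a joint stands for the part that bears it (a point fixed in the world has none). Each returns a list of dicts, best first, with "confidence" (0 to 1); they miss things now and then, are a little off and sometimes report something else, mostly with a low value. They report only what shows in the picture. A call takes as long as a camera call. They do not tell look-alikes from the thing itself.
- spotter.cut_out(picture, thing): "mask" (420x560 bool, what is visible of it) and "uv" ([column, row] in pixels, amid what is visible of it).
- spotter.pinpoint(picture, thing): "uv" ([column, row] in pixels: a listed point, or the origin of a listed thing).
The state is a dict: "time_s": time; "joint_positions": joint angles; "joint_vel": joint speeds; "effort": joint torques, N m; "tcp_pos": TCP position; "ee_rot": TCP orientation; "wrist_force": force on the tool from outside, world axes, zero at the start; "ft_torque": the same for the moment, N m; "width": finger opening in mm.
Only numpy, scipy, OpenCV 4.12 (cv2) and the standard library are available. Lean on these libraries where they do the work, as an engineer would, in place of code of your own. Each camera call takes 0.05 s, during which the arm holds its last target. There are 200 camera calls.

## Task

Rewind the tape: hold the knob of the winder's crank and turn it clockwise (seen from above) past the slack, on against the tape's pull, until the resistance suddenly drops away, and stop there, because a hard end stop follows within a quarter turn and the crank's torque limiter must never be made to give way. That unlocks the cassette in the winder's well: lift it out (never pull or press it hard against the winder), set it down gently, standing upright, in the aluminium tray, and let go. Leave the other things on the bench where they are.

Things in the scene. Friction and masses are not known exactly. Their poses are not given: they have to be found in the camera images.
- winder: grey bench winder, a fixed block 120 (x) x 320 (y) x 45 (z) mm, origin at the centre of its underside on the bench; tape and brake are inside, unseen. On its middle line (x = 0): the crank's axis at y = -95 mm, the cassette's round well (44 mm across, 20 mm deep) at y = +70 mm. Until the tape's pull drops away a latch in the well locks the cassette down; afterwards it stands loose
- crank_axis (a point): point on the crank's vertical axis, 81 mm above the bench, level with the knob's middle. Turned clockwise: first slack (under 3 N at the knob) for 0.2 to 1 turn, different each time and unseen; then the tape pulls back with 5 to 10 N at the knob, held or moving (let go and it runs back), for about 1.15 turns; then this drops at once to under 3 N; end stop a quarter turn later
- crank_knob (a point): middle of the crank's knob: a black upright cylinder 22 mm across and 38 mm high (62 to 100 mm above the bench; the crank arm under it ends at 61 mm), 50 mm from the crank's axis; it spins freely on its pin, so the hand need not turn with the crank. At the start it may be at any angle round the axis
- limiter (a joint): torque limiter in the crank's hub (rad): 0 while the torque on the crank is below 0.9 N m (18 N at the knob); above that it gives way and the value grows by 1 rad per further N m. It must stay under 0.2
- cassette: the closed tape cassette in the winder's well: a black disc 64 mm across with an upright grey grip fin on top; below it a 24 mm neck and a 40 mm steel foot 4 mm thick. Origin: centre of the foot's underside, z up; disc z = 22 to 44 mm, fin z = 44 to 66 mm, 40 mm long (x), 12 mm thick (y). About 0.16 kg. In the well the foot is 25 mm above the bench, 2 mm play all round; raise it 20 mm to be out
- tray: open aluminium tray, fixed, 140 x 140 mm, walls 30 mm high and 5 mm thick, floor 5 mm thick; empty; origin at the centre of its underside, on the bench
- spare_cassette: a second cassette of the same make (64 mm across, 66 mm high), standing on the bench beyond the tray: a bystander; origin at the centre of its underside
- flux_bottle: small bottle, 40 mm across, 75 mm high, standing on the far side of the winder: a bystander; origin at the centre of its underside
- screwdriver: screwdriver, 160 mm long, lying on the robot's side of the winder: a bystander; origin midway at the bench
- circuit_board: green circuit board 110 x 80 mm lying on the bench: a bystander; origin at the centre of its underside
- screw_cup: steel bowl 60 mm across, 35 mm high: a bystander; origin at the centre of its underside
- wash_jar: closed jar 60 mm across, 80 mm high: a bystander; origin at the centre of its underside
Not all that is in view belongs to the job. Leave any green or yellow look-alike of the cassette alone.

How it is judged (in metres and radians):
On the way:
1. the cassette, unlocked by the rewinding, is lifted clear of the winder (z of cassette in the frame of winder above 0.055 m), for 0.1 s.
At the end, for the whole second after the job is handed in: The winder's cassette stands on the tray's floor (foot within 4 mm of it), within 60 mm of the tray's centre, upright within 0.12 rad, released and at rest (z of cassette in the frame of tray between 0.001 and 0.009 m and horizontal distance between cassette and tray below 0.06 m and angle between cassette's own z axis and vertical below 0.12 rad and linear speed of cassette below 0.02 m/s); the robot touches nothing.
It fails at once if the crank's torque limiter gives way (0.2 rad or more) (value of joint limiter above 0.2 rad).
It fails at once if the cassette is pulled or pressed against the winder with more than 30 N (contact force between cassette and winder above 30 N).
It fails at once if the cassette is dropped or slammed into the tray (more than 60 N) (contact force between cassette and tray above 60 N).
It fails at once if a bystander is pushed more than 40 mm (distance of any of spare_cassette, flux_bottle, screwdriver, circuit_board, screw_cup, wash_jar from where it was at the start of the episode above 0.04 m).
It also fails if it takes over 72 s, if anything falls off the work surface, if the arm or the gripper's body presses on something with over 40 N, if the wrist force passes 120 N, or if a joint passes its speed limit or range.

## Working session

There is one attempt and no reset: what is moved stays moved. The work goes in short steps, Python scripts to look and compute and a shell command to move; the robot and the scene stay as the last step left them, time stands still between calls to the robot, and variables do not carry over. Pictures are saved under pics/ and viewed, about 8 in all and at most 12, crops included, and the job is handed in when it is done.

```bash
mkdir -p pics; ls; cat > h.py <<'E'
import numpy as np, cv2
from scipy.spatial.transform import Rotation as Ro
from bench import readout, optics, bot, spotter
def ray(p,uv,obs=None):
    K=np.array(p["camera_matrix"]);d=np.linalg.solve(K,[uv[0],uv[1],1.])
    if "R" in p:
        R=np.array(p["R"]);return -R.T@np.array(p["t"]),R.T@d
    T=np.array(p["tool_from_camera"]);W=Ro.from_rotvec(obs["ee_rot"]).as_matrix()
    return W@T[:3,3]+np.array(obs["tcp_pos"]),W@T[:3,:3]@d
def atz(p,uv,z,obs=None):
    o,d=ray(p,uv,obs);return o+d*(z-o[2])/d[2]
def tri(rs):
    A=0;b=0
    for o,d in rs:
        d=d/np.linalg.norm(d);M=np.eye(3)-np.outer(d,d);A=A+M;b=b+M@o
    return np.linalg.solve(A,b)
def save(p,n): cv2.imwrite("pics/"+n,p["image"][:,:,::-1])
E
python3 - <<'E'
from h import *
np.set_printoptions(precision=1,suppress=True)
o=readout.get_obs();print(o,bot.hold_point_z)
P={n:optics.capture(n) for n in("scene","side")}
cv2.imwrite("pics/a.png",np.hstack([P["scene"]["image"],P["side"]["image"]])[:,:,::-1].copy()) 
save(P["scene"],"scene.png");save(P["side"],"side.png")
Z=dict(winder=0,crank_axis=81,crank_knob=81,cassette=25,tray=0)
for t,z in Z.items():
    for n in P:
        for r in spotter.pinpoint(P[n],t)[:3]: print(t,n,np.array(r["uv"]),round(r["confidence"],2),atz(P[n],r["uv"],z))
E
```

```text
pics
{'time_s': 0.0, 'joint_positions': array([ 0. ,  0.7, -0.2,  1.6,  0.2,  0.9, -0.2]), 'joint_vel': array([ 0., -0., -0.,  0.,  0.,  0.,  0.]), 'effort': array([  0. , -52.8,  -1.3, -15.3,  -0.1,   0. ,   0. ]), 'tcp_pos': array([624.3,  -0.1, 207.1]), 'ee_rot': array([-2.2, -2.2,  0. ]), 'wrist_force': array([-0.5, -0.4,  0.5]), 'ft_torque': array([-0. , -0.1,  0. ]), 'width': 88.15601307325144} 18.700000000000003
winder scene [334.8 239.4] 0.67 [568.8 153.    0. ]
winder side [263.3 195.5] 0.77 [568.9 158.    0. ]
winder side [273.3 322.7] 0.21 [ 489.1 -290.3    0. ]
crank_axis scene [306.3 203.8] 0.82 [553.9  73.3  81. ]
crank_axis scene [156.5 207.2] 0.29 [ 682.  -251.2   81. ]
crank_axis side [260.3 202.1] 0.77 [537.8  58.8  81. ]
crank_axis side [307.8 183. ] 0.46 [696.2 100.5  81. ]
crank_knob scene [323.  202.7] 0.58 [537.2 109.1  81. ]
crank_knob side [253.8 189.5] 0.42 [530.6 113.9  81. ]
cassette scene [442.9 239.9] 0.9 [505.7 394.9  25. ]
cassette scene [360.1 248.2] 0.89 [595.1 218.3  25. ]
cassette scene [382.1 323.9] 0.88 [769.1 303.8  25. ]
cassette side [216.7 148.3] 0.69 [460.4 391.7  25. ]
cassette side [268.4 174.8] 0.6 [601.5 221.3  25. ]
tray scene [186.7 176.2] 0.79 [ 488.8 -290.4    0. ]
tray side [274.  320.6] 0.84 [ 492.4 -284.8    0. ]
```

View pics/scene.png

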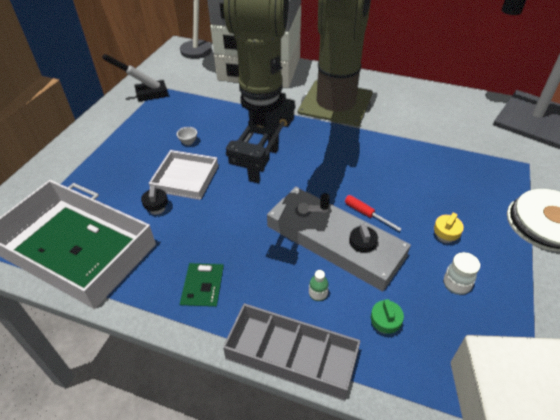

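View pics/side.png

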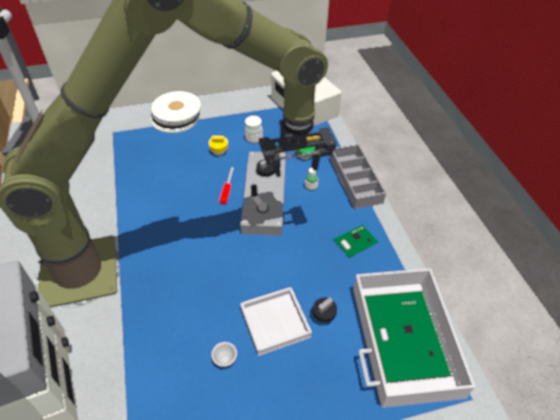

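The candidates are the black cassette in the winder at scene (364,238), the black spare by the tray (154,200), a yellow one (449,228) and a green one (387,317). I'm choosing the black one in the winder's well. Next I'll move above the winder for a close look.

```bash
python3 -m crank '[{"x":0.04,"y":-0.02,"z":-0.03},{"x":0.08,"y":-0.045,"z":-0.06},{"x":0.12,"y":-0.065,"z":-0.09},{"x":0.12,"y":-0.065,"z":-0.09},{"x":0.12,"y":-0.065,"z":-0.09}]'
cat > look.py <<'E'
from h import *
import sys
np.set_printoptions(precision=1,suppress=True)
def look(name,things):
    o=readout.get_obs();p=optics.capture("wrist");save(p,name)
    print(o["time_s"],o["tcp_pos"],o["ee_rot"],o["wrist_force"],o["width"])
    for t,z in things.items():
        for r in spotter.pinpoint(p,t)[:2]: print(t,np.array(r["uv"]),round(r["confidence"],2),atz(p,r["uv"],z,o))
    return o,p
E
python3 - <<'E'
from look import *
o,p=look("w1.png",dict(winder=0,crank_axis=81,crank_knob=81,cassette=25))
print(p["tool_from_camera"])
S={n:optics.capture(n) for n in("scene","side")}
for t,k in dict(crank_knob=1,crank_axis=1,tray=1).items():
    for n in S:
        for r in spotter.pinpoint(S[n],t)[:1]: print(t,n,np.array(r["uv"]),atz(S[n],r["uv"],81 if t!="tray" else 0))
E
```

```text
0.6 [625.    0.  207.9] [2.2 2.2 0. ] [ 0.   0.8 -0.6] 87.8608569035531
winder [231.2  37.2] 0.82 [569.9 152.6   0. ]
crank_axis [194.9 124.3] 0.68 [545.9  62.9  81. ]
crank_knob [170.7  69.5] 0.69 [528. 109.  81.]
[[   0.    -1.    -0.3   67. ]
 [   1.     0.    -0.     0.6]
 [   0.    -0.3    1.  -176.2]
 [   0.     0.     0.     1. ]]
crank_knob scene [322.6 201.3] [533.1 106.9  81. ]
crank_knob side [255.9 187.6] [538.5 120.2  81. ]
crank_axis scene [306.2 201.3] [546.2  70.5  81. ]
crank_axis side [261.2 202. ] [540.5  58.5  81. ]
tray scene [187.1 175.2] [ 484.8 -291.3    0. ]
tray side [275.8 324.2] [ 494.3 -296.1    0. ]validation failed for argument at $[0]...
```

View pics/w1.png

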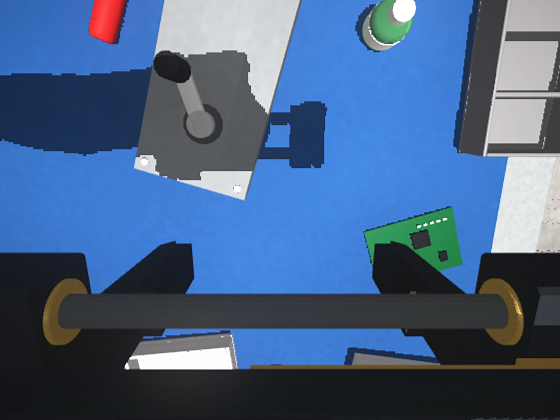

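The wrist view shows the knob at (171,67), the hub at (200,124) and a free approach. The move was refused, so rows may need all the keys.

```bash
python3 -m crank '[{"x":0.04,"y":-0.02,"z":-0.03,"rx":0,"ry":0,"rz":0,"gripper":1},{"x":0.08,"y":-0.05,"z":-0.05,"rx":0,"ry":0,"rz":0,"gripper":1},{"x":0.1,"y":-0.08,"z":-0.07,"rx":0,"ry":0,"rz":0,"gripper":1},{"x":0.1,"y":-0.08,"z":-0.07,"rx":0,"ry":0,"rz":0,"gripper":1},{"x":0.1,"y":-0.08,"z":-0.07,"rx":0,"ry":0,"rz":0,"gripper":1}]'
python3 - <<'E'
from look import *
o,p=look("w2.png",dict(winder=0,crank_axis=81,crank_knob=81,cassette=25))
E
```

```text
time_s: 1.88
tcp_pos: [545.6, 99.0, 277.8]
ee_rot: [2.222, 2.22, -0.0]
wrist_force: [0.5, -0.3, 0.3]
width: 88.5
1.875 [545.6  99.  277.8] [ 2.2  2.2 -0. ] [ 0.5 -0.3  0.3] 88.53834592975397
winder [304.3 127.7] 0.76 [575.6 155.1   0. ]
crank_axis [282.4 209.9] 0.64 [545.8  61.6  81. ]
crank_axis [217.7  76.5] 0.59 [476.3 210.6  81. ]
crank_knob [268.  169.8] 0.71 [529.2 109.8  81. ]
cassette [317.5  74.7] 0.82 [589.2 219.3  25. ]
```

View pics/w2.png

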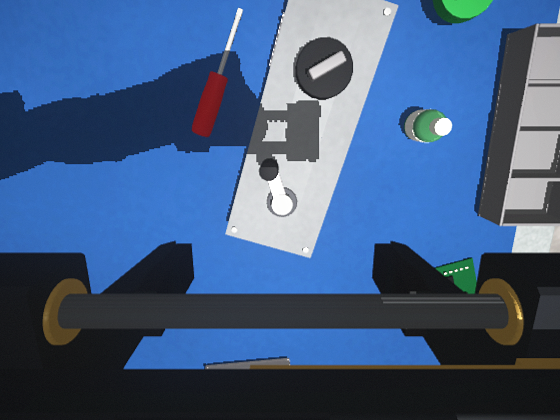

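```bash
python3 - <<'E'
from look import *
o,p=look("w3.png",{})
f=lambda u,v,z:atz(p,(u,v),z,o)[:2]
for a in [(397,5),(310,257),(227,235),(286,0)]: print(a,f(*a,45))
print("fin",f(310,77,91),f(345,55,91),"disc",f(323.5,68.5,69))
for r in spotter.cut_out(p,"crank_knob")[:1]:
    m=r["mask"];ys,xs=np.nonzero(m);print("mask",xs.min(),xs.max(),ys.min(),ys.max(),r["uv"],r["confidence"])
    print(f(*r["uv"],85))
g=cv2.cvtColor(p["image"],cv2.COLOR_RGB2GRAY)
c=cv2.resize(p["image"][130:270,210:330],None,fx=5,fy=4.2857,interpolation=cv2.INTER_CUBIC)
print(np.array([f(u,v,81) for u,v in [(269,168),(283,202)]]))
cv2.imwrite("pics/c3.png",c[:,:,::-1])
E
```

```text
2.125 [545.4  99.  277.2] [-2.2 -2.2  0. ] [-0.   0.2  0.1] 88.57185041073701
(397, 5) [673.5 289.5]
(310, 257) [582.7 -14.8]
(227, 235) [471.1  17. ]
(286, 0) [549.5 294.6]
fin [574.3 208.9] [609.9 230.1] disc [590.7 220.3]
mask 259 278 158 180 [271.3, 169.3] 0.54
[532.7 111.2]
[[529.9 112.1]
 [546.   71.6]]
```

View pics/c3.png

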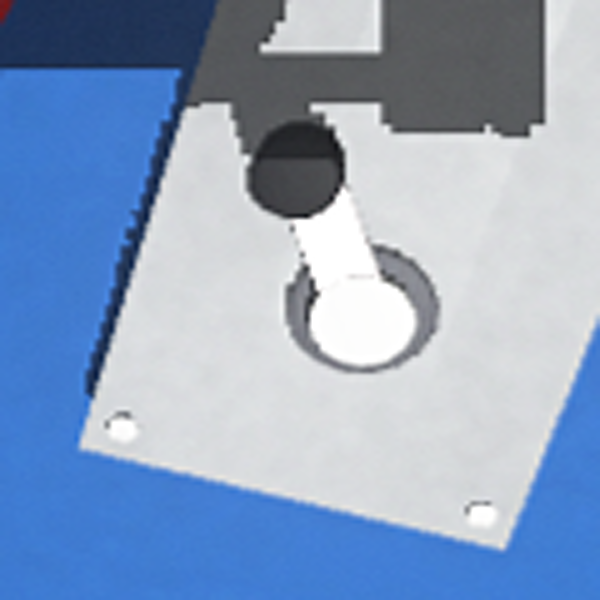

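Crop: the knob centre is at pixel (269,169), which gives about (530.5,111). The hub and winder edges put the axis at about (545.5,63.5), and the winder yaw is about -16°. I'll descend and grip the knob.

```bash
python3 -m crank '[{"x":0.011,"y":-0.0145,"z":0.05,"rx":0,"ry":0,"rz":0,"gripper":1},{"x":0.011,"y":-0.0145,"z":0.1,"rx":0,"ry":0,"rz":0,"gripper":1},{"x":0.011,"y":-0.0145,"z":0.15,"rx":0,"ry":0,"rz":0,"gripper":1},{"x":0.011,"y":-0.0145,"z":0.19,"rx":0,"ry":0,"rz":0,"gripper":1},{"x":0.011,"y":-0.0145,"z":0.21,"rx":0,"ry":0,"rz":0,"gripper":1},{"x":0.011,"y":-0.0145,"z":0.21,"rx":0,"ry":0,"rz":0,"gripper":1},{"x":0.011,"y":-0.0145,"z":0.21,"rx":0,"ry":0,"rz":0,"gripper":0.2},{"x":0.011,"y":-0.0145,"z":0.21,"rx":0,"ry":0,"rz":0,"gripper":0},{"x":0.011,"y":-0.0145,"z":0.21,"rx":0,"ry":0,"rz":0,"gripper":0},{"x":0.011,"y":-0.0145,"z":0.21,"rx":0,"ry":0,"rz":0,"gripper":0},{"x":0.011,"y":-0.0145,"z":0.21,"rx":0,"ry":0,"rz":0,"gripper":0}]' 40
python3 - <<'E'
from look import *
o,p=look("w4.png",{})
E
```

```text
time_s: 3.6
tcp_pos: [530.6, 111.0, 68.1]
ee_rot: [2.221, 2.221, 0.001]
wrist_force: [0.2, -0.7, 0.3]
width: 40.3
3.6 [530.6 111.   68.1] [2.2 2.2 0. ] [ 0.2 -0.7  0.3] 40.27974964818506
```

View pics/w4.png

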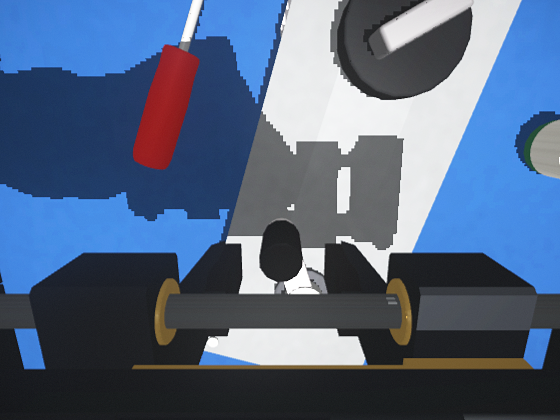

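```bash
python3 - <<'E'
from look import *
o=readout.get_obs();p=optics.capture("wrist")
T=np.linalg.inv(p["tool_from_camera"]);K=p["camera_matrix"]
for q in [(0,0,0),(0,0,-18.7),(0,0,-32),(11,0,-32),(-11,0,-32),(11,0,-15)]:
    c=T@np.r_[q,1.];print(q,(K@(c[:3]/c[2]))[:2])
E
python3 -m crank '[{"x":0,"y":0,"z":0,"rx":0,"ry":0,"rz":0,"gripper":0},{"x":0,"y":0,"z":0,"rx":0,"ry":0,"rz":0,"gripper":0},{"x":0,"y":0,"z":0,"rx":0,"ry":0,"rz":0,"gripper":0},{"x":0,"y":0,"z":0,"rx":0,"ry":0,"rz":0,"gripper":0}]'
```

```text
(0, 0, 0) [281.7 239.5]
(0, 0, -18.7) [281.6 252.2]
(0, 0, -32) [281.4 263.1]
(11, 0, -32) [281.4 241.8]
(-11, 0, -32) [281.4 283.7]
(11, 0, -15) [281.6 230. ]
time_s: 4.2
tcp_pos: [531.6, 111.1, 68.7]
ee_rot: [2.221, 2.22, 0.003]
wrist_force: [0.5, -0.5, 6.6]
width: 0.6
```

```bash
python3 - <<'E'
from look import *
o,p=look("w5.png",{"crank_knob":81})
E
```

```text
4.2 [531.6 111.1  68.7] [2.2 2.2 0. ] [ 0.5 -0.5  6.6] 0.5547962286674147
crank_knob [277.6 249. ] 0.9 [529.4 110.3  81. ]
crank_knob [185.8  55.1] 0.71 [487. 207.  81.]
```

View pics/w5.png

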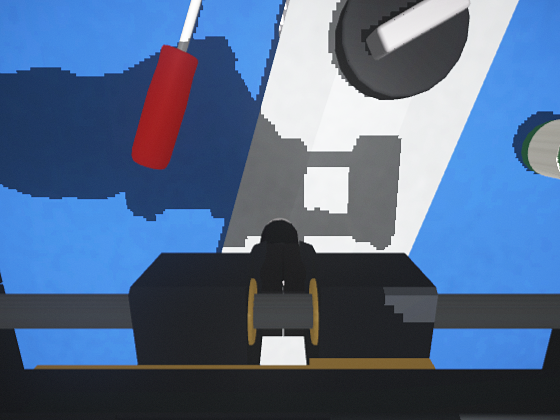

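```bash
python3 - <<'E'
from look import *
a=[]
for n in("scene","side"):
    p=optics.capture(n);K=p["camera_matrix"];c=np.array(p["R"])@[531,111,81]+p["t"];u,v=(K@(c/c[2]))[:2].astype(int);print(u,v)
    a.append(cv2.resize(p["image"][v-40:v+40,u-27:u+27],(400,590),interpolation=cv2.INTER_CUBIC))
cv2.imwrite("pics/c6.png",np.hstack(a)[:,:,::-1])
E
```

```text
324 201
254 190
```

View pics/c6.png

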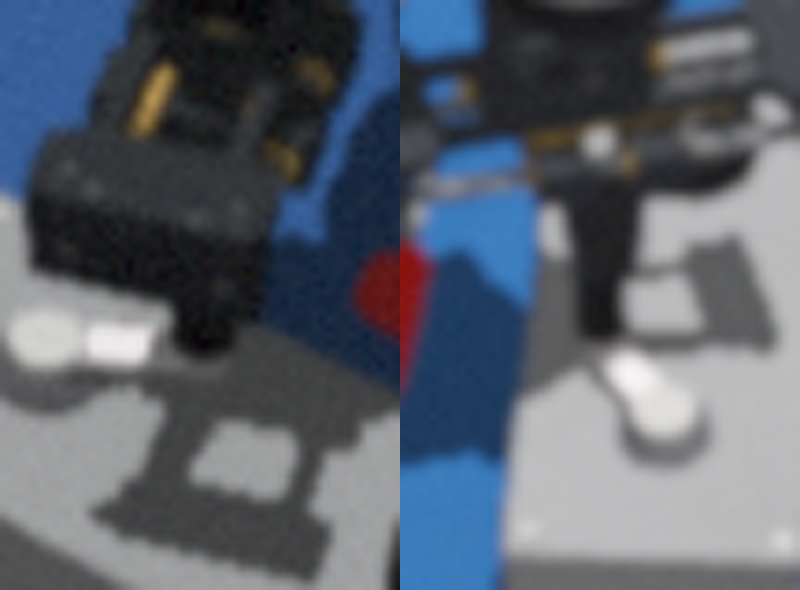

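```bash
python3 -m crank '[{"x":0,"y":0,"z":-0.003,"rx":0,"ry":0,"rz":0,"gripper":0},{"x":0,"y":0,"z":-0.003,"rx":0,"ry":0,"rz":0,"gripper":0}]'
```

```text
time_s: 4.65
tcp_pos: [530.6, 111.1, 71.1]
ee_rot: [2.221, 2.221, 0.0]
wrist_force: [-0.2, 0.2, 0.0]
width: 0.6
```

```bash
python3 -m crank '[{"x":0,"y":0,"z":-0.05,"rx":0,"ry":0,"rz":0,"gripper":0},{"x":0,"y":0,"z":-0.08,"rx":0,"ry":0,"rz":0,"gripper":0},{"x":0,"y":0,"z":-0.08,"rx":0,"ry":0,"rz":0,"gripper":0}]'
python3 - <<'E'
from look import *
o=readout.get_obs();T0=Ro.from_rotvec(o["ee_rot"]).as_matrix();a=[]
for n in("scene","side"):
    p=optics.capture(n);K=p["camera_matrix"];im=p["image"].copy()
    for z in(0,):
        c=np.array(p["R"])@(np.array(o["tcp_pos"])+T0@[0,0,z])+p["t"];u,v=(K@(c/c[2]))[:2];print(n,u,v)
    for r in spotter.pinpoint(p,"crank_knob")[:1]: print(r["uv"],atz(p,r["uv"],81))
    u,v=int(u),int(v);S=cv2.resize(im[v-40:v+55,u-32:u+32],(400,594),interpolation=cv2.INTER_CUBIC)
    cv2.circle(S,(200,250),4,(255,0,0),-1);a.append(S)
cv2.imwrite("pics/c7.png",np.hstack(a)[:,:,::-1])
E
```

```text
time_s: 5.03
tcp_pos: [532.0, 111.5, 152.8]
ee_rot: [2.22, 2.22, 0.006]
wrist_force: [0.4, -0.6, -1.2]
width: 0.6
scene 326.5981982966972 179.06508336454263
[324.3, 199.6] [526.4 109.1  81. ]
side 253.64316386902314 172.67758253158829
[255.7, 187.1] [538.4 122.4  81. ]
```

View pics/c7.png

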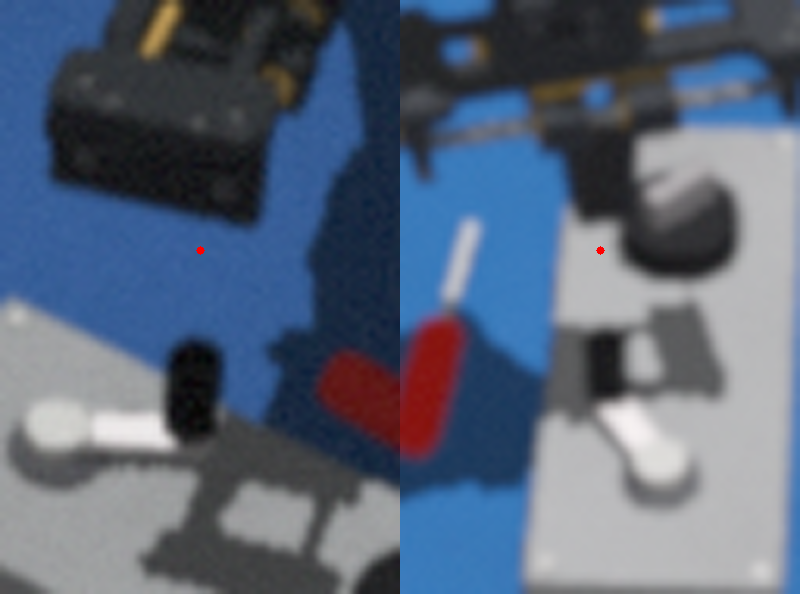

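The views show that the real fingertips end about 31 mm above the reported TCP: the red dot (the TCP) floats below the tips, and the fingers shut on top of the 100 mm knob when the TCP was at 68 mm. I'll correct for this in all later heights. Descending again, with the TCP to about 39 mm (tips at about 70 mm).

```bash
python3 -m crank '[{"x":0,"y":0,"z":0,"rx":0,"ry":0,"rz":0,"gripper":0.6},{"x":0,"y":0,"z":0.01,"rx":0,"ry":0,"rz":0,"gripper":0.6},{"x":0,"y":0,"z":0.02,"rx":0,"ry":0,"rz":0,"gripper":0.6},{"x":0,"y":0,"z":0.03,"rx":0,"ry":0,"rz":0,"gripper":0.6},{"x":0,"y":0,"z":0.04,"rx":0,"ry":0,"rz":0,"gripper":0.6},{"x":0,"y":0,"z":0.07,"rx":0,"ry":0,"rz":0,"gripper":0.6},{"x":0,"y":0,"z":0.09,"rx":0,"ry":0,"rz":0,"gripper":0.6},{"x":0,"y":0,"z":0.112,"rx":0,"ry":0,"rz":0,"gripper":0.6},{"x":0,"y":0,"z":0.112,"rx":0,"ry":0,"rz":0,"gripper":0.6}]' 40 && python3 -m crank '[{"x":0,"y":0,"z":0,"rx":0,"ry":0,"rz":0,"gripper":0},{"x":0,"y":0,"z":0,"rx":0,"ry":0,"rz":0,"gripper":0},{"x":0,"y":0,"z":0,"rx":0,"ry":0,"rz":0,"gripper":0},{"x":0,"y":0,"z":0,"rx":0,"ry":0,"rz":0,"gripper":0}]'
```

```text
time_s: 6.35
tcp_pos: [529.2, 110.7, 37.3]
ee_rot: [-2.22, -2.221, 0.005]
wrist_force: [-0.0, 0.4, 0.9]
width: 52.9
time_s: 6.85
tcp_pos: [530.7, 111.2, 39.4]
ee_rot: [2.221, 2.221, 0.001]
wrist_force: [-1.5, 0.5, 2.2]
width: 20.7
```

```bash
cat > arc.py <<'E'
import sys,numpy as np
a0,step,n=map(float,sys.argv[1:4]); c=np.array([545.5,63.5]);r=50
P=lambda a:np.array([np.cos(np.radians(a)),np.sin(np.radians(a))])*r
print(",".join('{"x":%.4f,"y":%.4f,"z":0,"rx":0,"ry":0,"rz":0,"gripper":0}'%tuple((P(a0-step*(i+1))-P(a0))[::-1]/1000) for i in range(int(n))))
E
for a in 107.5 ; do python3 arc.py $a 10 12; done; echo; python3 arc.py 347.5 10 12;echo; python3 arc.py 227.5 10 12
```

```text
{"x":0.0019,"y":0.0085,"z":0,"rx":0,"ry":0,"rz":0,"gripper":0},{"x":0.0023,"y":0.0172,"z":0,"rx":0,"ry":0,"rz":0,"gripper":0},{"x":0.0011,"y":0.0259,"z":0,"rx":0,"ry":0,"rz":0,"gripper":0},{"x":-0.0015,"y":0.0342,"z":0,"rx":0,"ry":0,"rz":0,"gripper":0},{"x":-0.0055,"y":0.0419,"z":0,"rx":0,"ry":0,"rz":0,"gripper":0},{"x":-0.0108,"y":0.0488,"z":0,"rx":0,"ry":0,"rz":0,"gripper":0},{"x":-0.0172,"y":0.0547,"z":0,"rx":0,"ry":0,"rz":0,"gripper":0},{"x":-0.0246,"y":0.0594,"z":0,"rx":0,"ry":0,"rz":0,"gripper":0},{"x":-0.0327,"y":0.0627,"z":0,"rx":0,"ry":0,"rz":0,"gripper":0},{"x":-0.0412,"y":0.0646,"z":0,"rx":0,"ry":0,"rz":0,"gripper":0},{"x":-0.0499,"y":0.0650,"z":0,"rx":0,"ry":0,"rz":0,"gripper":0},{"x":-0.0585,"y":0.0639,"z":0,"rx":0,"ry":0,"rz":0,"gripper":0}

{"x":-0.0083,"y":-0.0026,"z":0,"rx":0,"ry":0,"rz":0,"gripper":0},{"x":-0.0160,"y":-0.0066,"z":0,"rx":0,"ry":0,"rz":0,"gripper":0},{"x":-0.0230,"y":-0.0120,"z":0,"rx":0,"ry":0,"rz":0,"gripper":0},{"x":-0.0288,"y":-0.0184,"z":0,"rx":0,"ry":0,"rz":0,"gripper":0},{"x":-0.0335,"y":-0.0257,"z":0,"rx":0,"ry":0,"rz":0,"gripper":0},{"x":-0.0
[... 511 characters left out ...]
{"x":0.0138,"y":-0.0106,"z":0,"rx":0,"ry":0,"rz":0,"gripper":0},{"x":0.0218,"y":-0.0139,"z":0,"rx":0,"ry":0,"rz":0,"gripper":0},{"x":0.0303,"y":-0.0158,"z":0,"rx":0,"ry":0,"rz":0,"gripper":0},{"x":0.0390,"y":-0.0162,"z":0,"rx":0,"ry":0,"rz":0,"gripper":0},{"x":0.0477,"y":-0.0150,"z":0,"rx":0,"ry":0,"rz":0,"gripper":0},{"x":0.0560,"y":-0.0124,"z":0,"rx":0,"ry":0,"rz":0,"gripper":0},{"x":0.0637,"y":-0.0084,"z":0,"rx":0,"ry":0,"rz":0,"gripper":0},{"x":0.0706,"y":-0.0031,"z":0,"rx":0,"ry":0,"rz":0,"gripper":0},{"x":0.0765,"y":0.0033,"z":0,"rx":0,"ry":0,"rz":0,"gripper":0},{"x":0.0812,"y":0.0107,"z":0,"rx":0,"ry":0,"rz":0,"gripper":0},{"x":0.0845,"y":0.0187,"z":0,"rx":0,"ry":0,"rz":0,"gripper":0}
```

```bash
python3 -m crank '[{"x":0.0019,"y":0.0085,"z":0,"rx":0,"ry":0,"rz":0,"gripper":0},{"x":0.0023,"y":0.0172,"z":0,"rx":0,"ry":0,"rz":0,"gripper":0},{"x":0.0011,"y":0.0259,"z":0,"rx":0,"ry":0,"rz":0,"gripper":0},{"x":-0.0015,"y":0.0342,"z":0,"rx":0,"ry":0,"rz":0,"gripper":0},{"x":-0.0055,"y":0.0419,"z":0,"rx":0,"ry":0,"rz":0,"gripper":0},{"x":-0.0108,"y":0.0488,"z":0,"rx":0,"ry":0,"rz":0,"gripper":0}]'; python3 arc.py 47.5 10 6
```

```text
time_s: 7.6
tcp_pos: [579.2, 99.5, 38.8]
ee_rot: [-2.221, -2.221, 0.002]
wrist_force: [-3.2, -1.7, 5.2]
width: 21.0
{"x":-0.0064,"y":0.0059,"z":0,"rx":0,"ry":0,"rz":0,"gripper":0},{"x":-0.0138,"y":0.0106,"z":0,"rx":0,"ry":0,"rz":0,"gripper":0},{"x":-0.0218,"y":0.0139,"z":0,"rx":0,"ry":0,"rz":0,"gripper":0},{"x":-0.0303,"y":0.0158,"z":0,"rx":0,"ry":0,"rz":0,"gripper":0},{"x":-0.0390,"y":0.0162,"z":0,"rx":0,"ry":0,"rz":0,"gripper":0},{"x":-0.0477,"y":0.0150,"z":0,"rx":0,"ry":0,"rz":0,"gripper":0}
```

```bash
python3 -m crank '[{"x":-0.0064,"y":0.0059,"z":0,"rx":0,"ry":0,"rz":0,"gripper":0},{"x":-0.0138,"y":0.0106,"z":0,"rx":0,"ry":0,"rz":0,"gripper":0},{"x":-0.0218,"y":0.0139,"z":0,"rx":0,"ry":0,"rz":0,"gripper":0},{"x":-0.0303,"y":0.0158,"z":0,"rx":0,"ry":0,"rz":0,"gripper":0},{"x":-0.0390,"y":0.0162,"z":0,"rx":0,"ry":0,"rz":0,"gripper":0},{"x":-0.0477,"y":0.0150,"z":0,"rx":0,"ry":0,"rz":0,"gripper":0}]'
python3 -m crank '[{"x":-0.0083,"y":-0.0026,"z":0,"rx":0,"ry":0,"rz":0,"gripper":0},{"x":-0.0160,"y":-0.0066,"z":0,"rx":0,"ry":0,"rz":0,"gripper":0},{"x":-0.0230,"y":-0.0120,"z":0,"rx":0,"ry":0,"rz":0,"gripper":0},{"x":-0.0288,"y":-0.0184,"z":0,"rx":0,"ry":0,"rz":0,"gripper":0},{"x":-0.0335,"y":-0.0257,"z":0,"rx":0,"ry":0,"rz":0,"gripper":0},{"x":-0.0369,"y":-0.0338,"z":0,"rx":0,"ry":0,"rz":0,"gripper":0}]'
python3 arc.py 287.5 10 6
```

```text
time_s: 8.35
tcp_pos: [594.0, 53.8, 39.0]
ee_rot: [-2.219, -2.221, -0.002]
wrist_force: [-3.3, 1.9, 4.6]
width: 20.8
time_s: 9.1
tcp_pos: [562.4, 15.8, 39.3]
ee_rot: [2.22, 2.22, 0.007]
wrist_force: [6.4, 5.0, -0.0]
width: 21.3
{"x":-0.0019,"y":-0.0085,"z":0,"rx":0,"ry":0,"rz":0,"gripper":0},{"x":-0.0023,"y":-0.0172,"z":0,"rx":0,"ry":0,"rz":0,"gripper":0},{"x":-0.0011,"y":-0.0259,"z":0,"rx":0,"ry":0,"rz":0,"gripper":0},{"x":0.0015,"y":-0.0342,"z":0,"rx":0,"ry":0,"rz":0,"gripper":0},{"x":0.0055,"y":-0.0419,"z":0,"rx":0,"ry":0,"rz":0,"gripper":0},{"x":0.0108,"y":-0.0488,"z":0,"rx":0,"ry":0,"rz":0,"gripper":0}
```

```bash
python3 -m crank '[{"x":-0.0019,"y":-0.0085,"z":0,"rx":0,"ry":0,"rz":0,"gripper":0},{"x":-0.0023,"y":-0.0172,"z":0,"rx":0,"ry":0,"rz":0,"gripper":0},{"x":-0.0011,"y":-0.0259,"z":0,"rx":0,"ry":0,"rz":0,"gripper":0},{"x":0.0015,"y":-0.0342,"z":0,"rx":0,"ry":0,"rz":0,"gripper":0},{"x":0.0055,"y":-0.0419,"z":0,"rx":0,"ry":0,"rz":0,"gripper":0},{"x":0.0108,"y":-0.0488,"z":0,"rx":0,"ry":0,"rz":0,"gripper":0}]'
python3 -m crank '[{"x":0.0064,"y":-0.0059,"z":0,"rx":0,"ry":0,"rz":0,"gripper":0},{"x":0.0138,"y":-0.0106,"z":0,"rx":0,"ry":0,"rz":0,"gripper":0},{"x":0.0218,"y":-0.0139,"z":0,"rx":0,"ry":0,"rz":0,"gripper":0},{"x":0.0303,"y":-0.0158,"z":0,"rx":0,"ry":0,"rz":0,"gripper":0},{"x":0.0390,"y":-0.0162,"z":0,"rx":0,"ry":0,"rz":0,"gripper":0},{"x":0.0477,"y":-0.0150,"z":0,"rx":0,"ry":0,"rz":0,"gripper":0}]'
```

```text
time_s: 9.85
tcp_pos: [515.7, 22.1, 39.7]
ee_rot: [2.22, 2.211, 0.004]
wrist_force: [5.0, -5.1, 1.7]
width: 21.3
time_s: 10.6
tcp_pos: [494.3, 67.9, 39.1]
ee_rot: [2.225, 2.214, -0.014]
wrist_force: [-3.2, -7.7, 8.1]
width: 20.7
```

```bash
python3 -m crank '[{"x":0.0083,"y":0.0026,"z":0,"rx":0,"ry":0,"rz":0,"gripper":0},{"x":0.0160,"y":0.0066,"z":0,"rx":0,"ry":0,"rz":0,"gripper":0},{"x":0.0230,"y":0.0120,"z":0,"rx":0,"ry":0,"rz":0,"gripper":0},{"x":0.0288,"y":0.0184,"z":0,"rx":0,"ry":0,"rz":0,"gripper":0},{"x":0.0335,"y":0.0257,"z":0,"rx":0,"ry":0,"rz":0,"gripper":0},{"x":0.0369,"y":0.0338,"z":0,"rx":0,"ry":0,"rz":0,"gripper":0}]'
python3 -m crank '[{"x":0.0019,"y":0.0085,"z":0,"rx":0,"ry":0,"rz":0,"gripper":0},{"x":0.0023,"y":0.0172,"z":0,"rx":0,"ry":0,"rz":0,"gripper":0},{"x":0.0011,"y":0.0259,"z":0,"rx":0,"ry":0,"rz":0,"gripper":0},{"x":-0.0015,"y":0.0342,"z":0,"rx":0,"ry":0,"rz":0,"gripper":0},{"x":-0.0055,"y":0.0419,"z":0,"rx":0,"ry":0,"rz":0,"gripper":0},{"x":-0.0108,"y":0.0488,"z":0,"rx":0,"ry":0,"rz":0,"gripper":0}]'
python3 arc.py 47.5 8 5;python3 arc.py 7.5 8 5;python3 arc.py 327.5 8 3;python3 arc.py 303.5 8 3;python3 arc.py 279.5 8 3;python3 arc.py 255.5 8 3
```

```text
time_s: 11.35
tcp_pos: [524.3, 109.1, 38.6]
ee_rot: [-2.217, -2.219, 0.017]
wrist_force: [-9.6, 0.6, 11.3]
width: 20.9
time_s: 12.1
tcp_pos: [575.8, 102.2, 38.8]
ee_rot: [-2.215, -2.22, 0.005]
wrist_force: [-7.1, 6.5, 8.1]
width: 20.6
{"x":-0.0051,"y":0.0048,"z":0,"rx":0,"ry":0,"rz":0,"gripper":0},{"x":-0.0107,"y":0.0089,"z":0,"rx":0,"ry":0,"rz":0,"gripper":0},{"x":-0.0169,"y":0.0121,"z":0,"rx":0,"ry":0,"rz":0,"gripper":0},{"x":-0.0235,"y":0.0144,"z":0,"rx":0,"ry":0,"rz":0,"gripper":0},{"x":-0.0303,"y":0.0158,"z":0,"rx":0,"ry":0,"rz":0,"gripper":0}
{"x":-0.0070,"y":0.0004,"z":0,"rx":0,"ry":0,"rz":0,"gripper":0},{"x":-0.0139,"y":-0.0001,"z":0,"rx":0,"ry":0,"rz":0,"gripper":0},{"x":-0.0207,"y":-0.0016,"z":0,"rx":0,"ry":0,"rz":0,"gripper":0},{"x":-0.0273,"y":-0.0041,"z":0,"rx":0,"ry":0,"rz":0,"gripper":0},{"x":-0.0334,"y":-0.0074,"z":0,"rx":0,"ry":0,"rz":0,"gripper":0}
{"x":-0.0056,"y":-0.0041,"z":0,"rx":0,"ry":0,"rz":0,"gripper":0},{"x":-0.0106,"y":-0.0090,"z":0,"rx":0,"ry":0,"rz":0,"gripper":0},{"x":-0.0148,"y":-0.0146,"z":0,"rx":0,"ry":0,"rz":0,"gripper":0}
{"x":-0.0034,"y":-0.0061,"z":0,"rx":0,"ry":0,"rz":0,"gripper":0},{"x":-0.0060,"y":-0.0126,"z":0,"rx":0,"ry":0,"rz":0,"gripper":0},{"x":-0.0076,"y":-0.0193,"z":0,"rx":0,"ry":0,"rz":0,"gripper":0}
{"x":-0.0007,"y":-0.0069,"z":0,"rx":0,"ry":0,"rz":0,"gripper":0},{"x":-0.0004,"y":-0.0139,"z":0,"rx":0,"ry":0,"rz":0,"gripper":0},{"x":0.0009,"y":-0.0208,"z":0,"rx":0,"ry":0,"rz":0,"gripper":0}
{"x":0.0022,"y":-0.0066,"z":0,"rx":0,"ry":0,"rz":0,"gripper":0},{"x":0.0053,"y":-0.0129,"z":0,"rx":0,"ry":0,"rz":0,"gripper":0},{"x":0.0093,"y":-0.0186,"z":0,"rx":0,"ry":0,"rz":0,"gripper":0}
```

```bash
python3 -m crank '[{"x":-0.0051,"y":0.0048,"z":0,"rx":0,"ry":0,"rz":0,"gripper":0},{"x":-0.0107,"y":0.0089,"z":0,"rx":0,"ry":0,"rz":0,"gripper":0},{"x":-0.0169,"y":0.0121,"z":0,"rx":0,"ry":0,"rz":0,"gripper":0},{"x":-0.0235,"y":0.0144,"z":0,"rx":0,"ry":0,"rz":0,"gripper":0},{"x":-0.0303,"y":0.0158,"z":0,"rx":0,"ry":0,"rz":0,"gripper":0}]'
python3 -m crank '[{"x":-0.0070,"y":0.0004,"z":0,"rx":0,"ry":0,"rz":0,"gripper":0},{"x":-0.0139,"y":-0.0001,"z":0,"rx":0,"ry":0,"rz":0,"gripper":0},{"x":-0.0207,"y":-0.0016,"z":0,"rx":0,"ry":0,"rz":0,"gripper":0},{"x":-0.0273,"y":-0.0041,"z":0,"rx":0,"ry":0,"rz":0,"gripper":0},{"x":-0.0334,"y":-0.0074,"z":0,"rx":0,"ry":0,"rz":0,"gripper":0}]'
```

```text
time_s: 12.72
tcp_pos: [593.6, 73.0, 39.0]
ee_rot: [-2.216, -2.222, -0.002]
wrist_force: [-2.7, 7.1, 4.9]
width: 21.0
time_s: 13.35
tcp_pos: [589.4, 40.3, 39.3]
ee_rot: [-2.218, -2.224, -0.011]
wrist_force: [2.1, 9.2, 1.7]
width: 20.8
```

Still resisting at about 9 N. From here I'll take 24° steps.

```bash
python3 -m crank '[{"x":-0.0056,"y":-0.0041,"z":0,"rx":0,"ry":0,"rz":0,"gripper":0},{"x":-0.0106,"y":-0.0090,"z":0,"rx":0,"ry":0,"rz":0,"gripper":0},{"x":-0.0148,"y":-0.0146,"z":0,"rx":0,"ry":0,"rz":0,"gripper":0}]'
```

```text
time_s: 13.72
tcp_pos: [577.3, 25.0, 39.6]
ee_rot: [2.217, 2.222, 0.016]
wrist_force: [5.7, 7.5, -1.4]
width: 20.8
```

```bash
python3 -m crank '[{"x":-0.0034,"y":-0.0061,"z":0,"rx":0,"ry":0,"rz":0,"gripper":0},{"x":-0.0060,"y":-0.0126,"z":0,"rx":0,"ry":0,"rz":0,"gripper":0},{"x":-0.0076,"y":-0.0193,"z":0,"rx":0,"ry":0,"rz":0,"gripper":0}]'
```

```text
time_s: 14.1
tcp_pos: [559.8, 15.3, 39.8]
ee_rot: [2.216, 2.217, 0.017]
wrist_force: [9.1, 4.3, -2.2]
width: 20.9
```

Still about 9.5 N along the direction of travel at 548° turned. I'll continue.

```bash
python3 -m crank '[{"x":-0.0007,"y":-0.0069,"z":0,"rx":0,"ry":0,"rz":0,"gripper":0},{"x":-0.0004,"y":-0.0139,"z":0,"rx":0,"ry":0,"rz":0,"gripper":0},{"x":0.0009,"y":-0.0208,"z":0,"rx":0,"ry":0,"rz":0,"gripper":0}]'; python3 arc.py 231.5 8 3
```

```text
time_s: 14.48
tcp_pos: [539.2, 13.3, 39.9]
ee_rot: [2.217, 2.213, 0.013]
wrist_force: [9.5, -1.6, -1.1]
width: 21.0
{"x":0.0047,"y":-0.0051,"z":0,"rx":0,"ry":0,"rz":0,"gripper":0},{"x":0.0101,"y":-0.0096,"z":0,"rx":0,"ry":0,"rz":0,"gripper":0},{"x":0.0160,"y":-0.0132,"z":0,"rx":0,"ry":0,"rz":0,"gripper":0}
```

```bash
python3 -m crank '[{"x":0.0022,"y":-0.0066,"z":0,"rx":0,"ry":0,"rz":0,"gripper":0},{"x":0.0053,"y":-0.0129,"z":0,"rx":0,"ry":0,"rz":0,"gripper":0},{"x":0.0093,"y":-0.0186,"z":0,"rx":0,"ry":0,"rz":0,"gripper":0}]'; python3 arc.py 207.5 8 3
```

```text
time_s: 14.85
tcp_pos: [512.8, 23.7, 39.0]
ee_rot: [-2.221, -2.221, 0.003]
wrist_force: [-0.8, -0.5, 7.2]
width: 20.5
{"x":0.0064,"y":-0.0028,"z":0,"rx":0,"ry":0,"rz":0,"gripper":0},{"x":0.0131,"y":-0.0046,"z":0,"rx":0,"ry":0,"rz":0,"gripper":0},{"x":0.0200,"y":-0.0056,"z":0,"rx":0,"ry":0,"rz":0,"gripper":0}
```

The resistance dropped from 9.5 N to under 1 N, so I'm stopping there. Now I'll release, rise and go above the cassette, with the jaws turned to the fin's thickness.

```bash
python3 -m crank '[{"x":0,"y":0,"z":0,"rx":0,"ry":0,"rz":0,"gripper":0.6},{"x":0,"y":0,"z":0,"rx":0,"ry":0,"rz":0,"gripper":0.6},{"x":0,"y":0,"z":0,"rx":0,"ry":0,"rz":0,"gripper":0.6},{"x":0,"y":0,"z":-0.03,"rx":0,"ry":0,"rz":0,"gripper":0.6},{"x":0,"y":0,"z":-0.07,"rx":0,"ry":0,"rz":0,"gripper":0.6},{"x":0.03,"y":0.01,"z":-0.1,"rx":0,"ry":0,"rz":10,"gripper":0.6},{"x":0.07,"y":0.03,"z":-0.1,"rx":0,"ry":0,"rz":20,"gripper":0.6},{"x":0.11,"y":0.045,"z":-0.1,"rx":0,"ry":0,"rz":30,"gripper":0.6},{"x":0.15,"y":0.06,"z":-0.1,"rx":0,"ry":0,"rz":40,"gripper":0.6},{"x":0.18,"y":0.07,"z":-0.1,"rx":0,"ry":0,"rz":50,"gripper":0.6},{"x":0.197,"y":0.077,"z":-0.1,"rx":0,"ry":0,"rz":59,"gripper":0.6},{"x":0.197,"y":0.077,"z":-0.1,"rx":0,"ry":0,"rz":59,"gripper":0.6}]'
python3 -m crank '[{"x":0,"y":0,"z":0,"rx":0,"ry":0,"rz":0,"gripper":0.6},{"x":0,"y":0,"z":0,"rx":0,"ry":0,"rz":0,"gripper":0.6}]'
python3 - <<'E'
from look import *
o,p=look("w8.png",{"cassette":25,"crank_knob":81})
T=np.linalg.inv(p["tool_from_camera"]);K=p["camera_matrix"]
zt=o["tcp_pos"][2]-91
for q in [(0,0,zt),(20,0,zt),(-20,0,zt)]:
    c=T@np.r_[q,1.];print(q,(K@(c[:3]/c[2]))[:2])
E
```

```text
time_s: 16.35
tcp_pos: [591.2, 223.0, 138.4]
ee_rot: [-3.025, -0.846, -0.0]
wrist_force: [-0.6, -0.0, 0.6]
width: 52.9
time_s: 16.6
tcp_pos: [591.3, 219.5, 139.0]
ee_rot: [3.027, 0.839, -0.001]
wrist_force: [1.1, 0.2, 0.6]
width: 52.6
16.6 [591.3 219.5 139. ] [ 3.   0.8 -0. ] [1.1 0.2 0.6] 52.63455397361102
cassette [ 64.7 198.7] 0.87 [484.9 390.   25. ]
cassette [283.  192.3] 0.8 [593.7 220.8  25. ]
(0, 0, np.float64(47.97690371178135)) [282.8 216. ]
(20, 0, np.float64(47.97690371178135)) [282.8 188.8]
(-20, 0, np.float64(47.97690371178135)) [282.8 241.9]
```

View pics/w8.png

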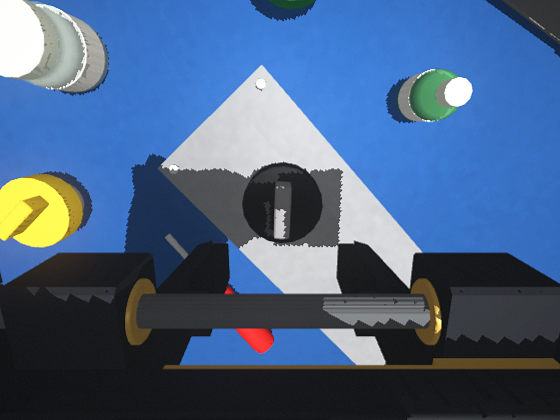

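The wrist view shows the black cassette at (283,205), with the fin at columns 275–291, aligned with the jaws and centred. I'll descend and grip gently.

```bash
python3 -m crank '[{"x":0.001,"y":0,"z":0.03,"rx":0,"ry":0,"rz":0,"gripper":0.5},{"x":0.001,"y":0,"z":0.06,"rx":0,"ry":0,"rz":0,"gripper":0.5},{"x":0.001,"y":0,"z":0.085,"rx":0,"ry":0,"rz":0,"gripper":0.5},{"x":0.001,"y":0,"z":0.096,"rx":0,"ry":0,"rz":0,"gripper":0.5},{"x":0.001,"y":0,"z":0.096,"rx":0,"ry":0,"rz":0,"gripper":0.5},{"x":0.001,"y":0,"z":0.096,"rx":0,"ry":0,"rz":0,"gripper":0.3},{"x":0.001,"y":0,"z":0.096,"rx":0,"ry":0,"rz":0,"gripper":0.2},{"x":0.001,"y":0,"z":0.096,"rx":0,"ry":0,"rz":0,"gripper":0.1},{"x":0.001,"y":0,"z":0.096,"rx":0,"ry":0,"rz":0,"gripper":0},{"x":0.001,"y":0,"z":0.096,"rx":0,"ry":0,"rz":0,"gripper":0},{"x":0.001,"y":0,"z":0.096,"rx":0,"ry":0,"rz":0,"gripper":0}]' 15
```

```text
time_s: 18.12
tcp_pos: [592.7, 221.8, 43.3]
ee_rot: [3.027, 0.839, 0.001]
wrist_force: [0.3, -0.8, 3.7]
width: 11.8
```

```bash
python3 -m crank '[{"x":0.001,"y":0,"z":-0.002,"rx":0,"ry":0,"rz":0,"gripper":0},{"x":0.001,"y":0,"z":-0.004,"rx":0,"ry":0,"rz":0,"gripper":0},{"x":0.001,"y":0,"z":-0.004,"rx":0,"ry":0,"rz":0,"gripper":0}]' 30
```

```text
time_s: 18.5
tcp_pos: [592.9, 222.4, 46.8]
ee_rot: [-3.027, -0.84, 0.0]
wrist_force: [-0.6, -0.4, -1.9]
width: 11.9
```

```bash
python3 -m crank '[{"x":0,"y":0,"z":-0.01,"rx":0,"ry":0,"rz":0,"gripper":0},{"x":0,"y":0,"z":-0.02,"rx":0,"ry":0,"rz":0,"gripper":0},{"x":0,"y":0,"z":-0.03,"rx":0,"ry":0,"rz":0,"gripper":0},{"x":0,"y":0,"z":-0.05,"rx":0,"ry":0,"rz":0,"gripper":0},{"x":0,"y":0,"z":-0.07,"rx":0,"ry":0,"rz":0,"gripper":0},{"x":0,"y":0,"z":-0.09,"rx":0,"ry":0,"rz":0,"gripper":0},{"x":0,"y":0,"z":-0.1,"rx":0,"ry":0,"rz":0,"gripper":0},{"x":0,"y":0,"z":-0.1,"rx":0,"ry":0,"rz":0,"gripper":0}]' && python3 -m crank '[{"x":-0.015,"y":0.016,"z":0,"rx":0,"ry":0,"rz":0,"gripper":0},{"x":-0.04,"y":0.044,"z":0,"rx":0,"ry":0,"rz":0,"gripper":0},{"x":-0.07,"y":0.077,"z":0,"rx":0,"ry":0,"rz":0,"gripper":0},{"x":-0.1,"y":0.11,"z":0,"rx":0,"ry":0,"rz":0,"gripper":0},{"x":-0.13,"y":0.143,"z":0,"rx":0,"ry":0,"rz":0,"gripper":0},{"x":-0.16,"y":0.176,"z":0,"rx":0,"ry":0,"rz":0,"gripper":0},{"x":-0.19,"y":0.209,"z":0,"rx":0,"ry":0,"rz":0,"gripper":0},{"x":-0.22,"y":0.242,"z":0,"rx":0,"ry":0,"rz":0,"gripper":0},{"x":-0.25,"y":0.275,"z":0,"rx":0,"ry":0,"rz":0,"gripper":0},{"x":-0.28,"y":0.308,"z":0,"rx":0,"ry":0,"rz":0,"gripper":0},{"x":-0.3,"y":0.33,"z":0,"rx":0,"ry":0,"rz":0,"gripper":0},{"x":-0.31,"y":0.341,"z":0,"rx":0,"ry":0,"rz":0,"gripper":0}]'
python3 - <<'E'
from look import *
o,p=look("w9.png",{"tray":0,"cassette":0})
for n in("scene","side"):
    q=optics.capture(n)
    for r in spotter.pinpoint(q,"tray")[:1]: print(n,atz(q,r["uv"],0))
    for r in spotter.pinpoint(q,"cassette")[:3]: print(n,"cass",r["confidence"],atz(q,r["uv"],120),atz(q,r["uv"],0))
E
```

```text
time_s: 19.5
tcp_pos: [593.6, 222.5, 147.7]
ee_rot: [-3.027, -0.839, -0.003]
wrist_force: [-0.2, -0.8, -2.3]
width: 12.0
time_s: 21.0
tcp_pos: [500.4, -232.6, 146.3]
ee_rot: [3.029, 0.833, -0.004]
wrist_force: [-0.6, 0.5, -1.3]
width: 11.9
21.0 [ 500.4 -232.6  146.3] [ 3.   0.8 -0. ] [-0.6  0.5 -1.3] 11.89657637806707
tray [329.6 221.9] 0.63 [ 494.2 -293.1    0. ]
cassette [280.3 231. ] 0.56 [ 459.1 -254.     0. ]
scene [ 487.5 -301.3    0. ]
scene cass 0.81 [ 495.2 -234.3  120. ] [ 367.5 -318.4    0. ]
scene cass 0.8 [583.6 386.1 120. ] [470.5 404.1   0. ]
scene cass 0.78 [826.6 308.5 120. ] [753.5 313.7   0. ]
side [ 494.3 -288.9    0. ]
side cass 0.74 [ 510.4 -227.5  120. ] [ 530.6 -148.3    0. ]
side cass 0.74 [712.5 193.3 120. ] [756.6 322.3   0. ]
side cass 0.55 [461.8 283.3 120. ] [476.3 422.9   0. ]
```

View pics/w9.png

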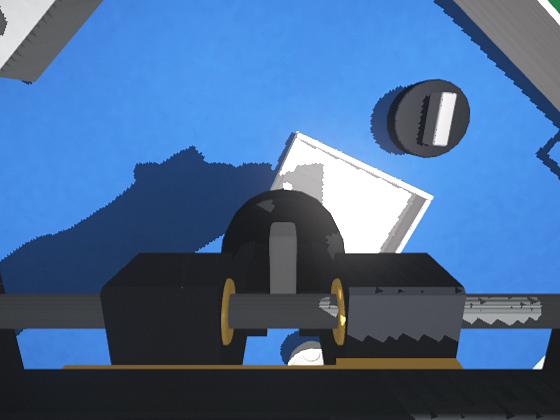

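The wrist view shows the held cassette at (283,235), the tray corners at (295,135) and (430,195), and the spare at (430,118), clear of the path. I'll centre over the tray and lower.

```bash
python3 -m crank '[{"x":-0.015,"y":0.016,"z":0,"rx":0,"ry":0,"rz":0,"gripper":0},{"x":-0.03,"y":0.033,"z":0,"rx":0,"ry":0,"rz":0,"gripper":0},{"x":-0.0425,"y":0.0475,"z":0,"rx":0,"ry":0,"rz":0,"gripper":0},{"x":-0.0425,"y":0.0475,"z":0.02,"rx":0,"ry":0,"rz":0,"gripper":0},{"x":-0.0425,"y":0.0475,"z":0.04,"rx":0,"ry":0,"rz":0,"gripper":0},{"x":-0.0425,"y":0.0475,"z":0.06,"rx":0,"ry":0,"rz":0,"gripper":0},{"x":-0.0425,"y":0.0475,"z":0.08,"rx":0,"ry":0,"rz":0,"gripper":0},{"x":-0.0425,"y":0.0475,"z":0.095,"rx":0,"ry":0,"rz":0,"gripper":0},{"x":-0.0425,"y":0.0475,"z":0.105,"rx":0,"ry":0,"rz":0,"gripper":0},{"x":-0.0425,"y":0.0475,"z":0.112,"rx":0,"ry":0,"rz":0,"gripper":0},{"x":-0.0425,"y":0.0475,"z":0.115,"rx":0,"ry":0,"rz":0,"gripper":0},{"x":-0.0425,"y":0.0475,"z":0.116,"rx":0,"ry":0,"rz":0,"gripper":0}]' && python3 -m crank '[{"x":0,"y":0,"z":0.002,"rx":0,"ry":0,"rz":0,"gripper":0},{"x":0,"y":0,"z":0.004,"rx":0,"ry":0,"rz":0,"gripper":0},{"x":0,"y":0,"z":0.005,"rx":0,"ry":0,"rz":0,"gripper":0},{"x":0,"y":0,"z":0.005,"rx":0,"ry":0,"rz":0,"gripper":0}]'
```

```text
time_s: 22.95
tcp_pos: [491.3, -292.3, 31.1]
ee_rot: [3.027, 0.839, 0.001]
wrist_force: [0.7, 0.4, -1.3]
width: 12.0
time_s: 23.45
tcp_pos: [491.1, -292.2, 25.9]
ee_rot: [-3.027, -0.84, -0.0]
wrist_force: [-0.3, -0.4, -1.7]
width: 11.8
```

```bash
python3 -m crank '[{"x":0,"y":0,"z":0.001,"rx":0,"ry":0,"rz":0,"gripper":0},{"x":0,"y":0,"z":0.002,"rx":0,"ry":0,"rz":0,"gripper":0},{"x":0,"y":0,"z":0.002,"rx":0,"ry":0,"rz":0,"gripper":0}]'; python3 -m crank '[{"x":0,"y":0,"z":0.0005,"rx":0,"ry":0,"rz":0,"gripper":0},{"x":0,"y":0,"z":0.001,"rx":0,"ry":0,"rz":0,"gripper":0},{"x":0,"y":0,"z":0.001,"rx":0,"ry":0,"rz":0,"gripper":0}]'
```

```text
time_s: 23.82
tcp_pos: [491.0, -292.2, 23.8]
ee_rot: [-3.027, -0.84, 0.0]
wrist_force: [0.6, 0.1, -2.1]
width: 11.6
time_s: 24.2
tcp_pos: [491.2, -292.3, 23.3]
ee_rot: [3.027, 0.839, 0.0]
wrist_force: [-0.5, -0.3, 3.7]
width: 11.6
```

Contact: 3.7 N upward. I'll release slowly and rise.

```bash
python3 -m crank '[{"x":0,"y":0,"z":0,"rx":0,"ry":0,"rz":0,"gripper":0.2},{"x":0,"y":0,"z":0,"rx":0,"ry":0,"rz":0,"gripper":0.4},{"x":0,"y":0,"z":0,"rx":0,"ry":0,"rz":0,"gripper":0.6},{"x":0,"y":0,"z":0,"rx":0,"ry":0,"rz":0,"gripper":0.6},{"x":0,"y":0,"z":0,"rx":0,"ry":0,"rz":0,"gripper":0.6},{"x":0,"y":0,"z":-0.02,"rx":0,"ry":0,"rz":0,"gripper":0.6},{"x":0,"y":0,"z":-0.05,"rx":0,"ry":0,"rz":0,"gripper":0.6},{"x":0,"y":0,"z":-0.09,"rx":0,"ry":0,"rz":0,"gripper":0.6},{"x":0,"y":0,"z":-0.12,"rx":0,"ry":0,"rz":0,"gripper":0.6},{"x":0,"y":0,"z":-0.12,"rx":0,"ry":0,"rz":0,"gripper":0.6},{"x":0,"y":0,"z":-0.12,"rx":0,"ry":0,"rz":0,"gripper":0.6}]'
python3 - <<'E'
from look import *
o,p=look("w10.png",{"tray":0,"cassette":5})
E
```

```text
time_s: 25.58
tcp_pos: [490.5, -291.9, 142.2]
ee_rot: [-3.026, -0.839, 0.001]
wrist_force: [0.1, 0.1, 0.2]
width: 52.9
25.575 [ 490.5 -291.9  142.2] [-3.  -0.8  0. ] [0.1 0.1 0.2] 52.86709066292921
cassette [282.3 192.1] 0.84 [ 488.2 -292.4    5. ]
```

View pics/w10.png

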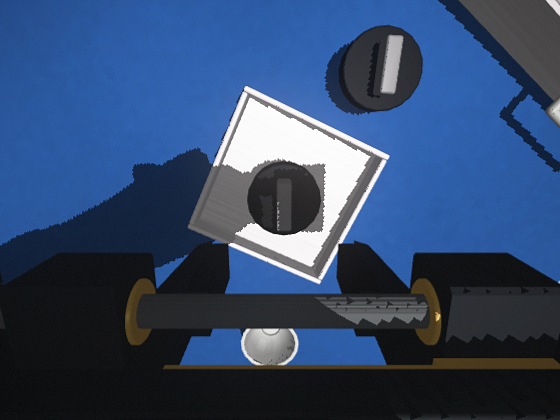

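The cassette stands upright near the middle of the tray at (284,198). The gripper is clear and the spare and bowl haven't been disturbed, so I'm handing in.

```bash
python3 -c "
from bench import bot;print(bot.hand_in())"
```

```text
the job is handed in; nothing more can be done
None
```

The tape is rewound, and the winder's cassette stands upright and released near the middle of the tray. I handed the job in at about 26 s; it reports no verdict.

- **Crank:** I turned the knob about 596° clockwise. The tape pulled from somewhere between 120° and 180°, at about 7–11 N. The pull fell from 9.5 N to under 1 N in the last 24° step, and I stopped there. I saw no sign of the end stop. The limiter's value can't be read, and I only had forces at the end of each move, but those stayed below its 18 N.
- **Cassette:** It came out of the well loose, with only its own weight of about 2 N on the wrist. It touched down in the tray at 3.7 N.
- **Last checks:** The final picture shows the cassette about 3 mm from my tray estimate of (491, -292), itself good to about 5 mm. Wrist force was near zero and the spare cassette and the bowl looked untouched. The network did not find the tray in that picture, and I did not re-check the other bystanders after the turning.
- **One failed step:** My first grasp of the knob closed on nothing. The real fingertips end about 31 mm short of the reported TCP; the fingers shut just over the knob's top, with 6.6 N of contact. I corrected all later heights for this.

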